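# Set the waffle iron's browning wheel and start it

## Robot

A 7-joint arm with a two-finger parallel gripper is mounted at the origin on the work surface. World frame = base frame: x ahead of the robot, y to its left, z up, the work surface at z = 0. Lengths are in m, angles in rad, forces in N, time in s.
With the tool pointing down it reaches from about 0.425 to 0.8 m from the base axis. Payload 8.3 kg.
Tool frame: the origin (TCP) lies midway between the tips of the shut fingers; the grasp point (between the pads) lies manip.grip_depth behind it (manip.grip_depth is the distance from the TCP to the grasp point, in m); z points along the fingers, y is the line along which they close (so a half turn about z gives the same grasp; the last joint's range is limited). The gripper opens to 85 mm and grips with 20 to 120 N. Pads are 22 mm wide; open, the fingers measure 114 mm over their backs; the gripper's body (76 mm by 85 mm) begins 54 mm behind the grasp point. The pads swing forward as they close: fully open they stand 13 mm farther back than shut.
Start: joints at [-1.36, 0.383, 0.016, 1.37, -0.006, 1.388, -0.046], TCP at [0.169, 0.602, 0.231] pointing down, gripper open.
Joint ranges: [-2.95, 2.95], [-0.25, 2.06], [-1.52, 1.56], [0.18, 2.33], [-1.44, 4.58], [0.02, 2.06], [-3.01, 3.01]. Speed limits (rad/s): [2.39, 2.39, 3.01, 3.01, 3.14, 3.14, 3.14].

## Interface

Orientations are given as [roll, pitch, yaw] about the fixed x, y, z axes, in that order (R = Rz(yaw) Ry(pitch) Rx(roll)).
In Python, from rig import monitor, cams, workorder, manip gives the robot as it stands.
- The arm moves only by the tool play_rows, never from a script. Its arguments are lists of equal length, an entry for each row: "jaw": the opening, from -1 (shut) to 1 (fully open); "delta_pos": the shift along the tool's x, y, z in fractions of the full range, 1 being 0.8 m, a list of three; "dr": the turn, a rotation vector about the tool's x, y, z in a scale on which 1.0 is 90 degrees, a list of three. A call has exactly 10 rows; each row is the pose to reach, as a shift and turn from the pose commanded when the call began, along the tool's axes at that moment; what a row does not reach only later rows make up. A row lasts 1/12 s, in which the tool goes at most 41.7 mm and 7.16 degrees, less where a joint would pass 70% of its speed; a pose out of reach is approached as far as the arm can. A shift or turn number past 1, either way, is cut back to 1. A call with a gripper value outside its range is refused whole. The fingers move at their own pace and stop on an object; "grip_force" is the grip in N (left out, the last holds). Time passes only in rows, so rows that repeat a pose let the fingers close, or fill a call up. It gives the time, the measured TCP pose, the force, the opening and the grip force at its end, in the units of the state.
- monitor.observe(): the state, without advancing time (a new reading comes with each control period).
- cams.read_camera(name): name is "scene" or "top" or "wrist"; returns the picture (420x560x3 uint8, red, green, blue); there is no depth.
- cams.get_calibration(name): a dict with "fx", "fy", "cx", "cy" (pixels), "rvec" (rotation vector, rad) and "tvec" (3), from world to camera coordinates, as OpenCV has them. Camera axes: x right, y down, z forward; pixel columns grow to the right and rows downward; lengths in m; the calibration is good to about 2 mm. A picture is of the moment at which its call begins: read the wrist's pose just before it. get_calibration takes no time and is no camera call; for the wrist camera it gives the pose at the moment of the call.
- workorder.job_done(): hands the job in; it is judged then, once.
The state is a dict: "time_s": time; "joints": joint angles; "qvel": joint speeds; "tau": joint torques, N m; "tcp_pos": TCP position; "tool_rot": TCP orientation; "contact_force": force on the tool from outside, world axes, zero at the start; "moment": the same for the moment, N m; "finger_gap": opening from 0.0 (shut) to 1.0 (fully open); "grip_force": force on a finger pad.
Only numpy, scipy, OpenCV 4.12 (cv2) and the standard library are available. Lean on these libraries where they do the work, as an engineer would, in place of code of your own. Each camera call takes 0.05 s, during which the arm holds its last target. There are 200 camera calls.

## Task

Roll the knurled browning wheel on the lid of the closed waffle iron with a fingertip, click by click, until it has clicked into place with its green band on top, and only then press the round red start button beside it fully down and let it come up again. Be gentle, only touch: do not lift, tip or shift the iron, and leave the other things on the shelf where they stand.

Things in the scene. Friction and masses are not known exactly. Their poses are not given: they have to be found in the camera images.
- iron: Loose closed black waffle iron, 2.8 kg, 250 (x) x 230 (y) x 110 (z, flat lid top) mm, with a handle reaching 175 mm out to its front (-x), 60 to 100 mm high. Origin: centre of its underside; x points to the back (hinge), y to its left, z up. The lid carries the browning wheel and the start button.
- wheel_top (a point): Topmost point of the browning wheel (knurl crest, mid width), fixed to the iron at x -35, y 45, z 127.6 mm of its frame, same axes. The wheel is grey with coloured bands, 26 mm wide, radius 37.6 mm over its 1.6 mm knurls; its axle lies along the iron's y, 37.6 mm below this point: a cap 60 mm long rises 17.6 mm out of the flat lid.
- wheel (a joint): Turn of the wheel in rad; grows as its top moves towards the iron's back (+x). Five sprung detents 0.524 rad (20 mm of rim) apart: 0 = white band on top, 0.524 yellow, 1.047 green, 1.571 red, 2.094 blue; stops just beyond both. Starts at or between white and yellow. Let go between detents, it snaps into the nearer one (only very near halfway it may stick); takes 2 to 5 N along the rim.
- start (a joint): Travel of the start button in m: 0 = up, 0.006 = fully down; spring return, 4.5 N to push fully down.
- start_top (a point): Centre of the top of the red start button, 32 mm in diameter, in a black housing on the lid; 100 mm to the right (-y of the iron) of the wheel. Moves down with the button; pressed along -z.
- jar: Loose lidded empty glass jar, 80 mm diameter, 130 mm high; origin centre of underside. Leave alone.
- tin: Loose blue tin, 76 mm diameter, 110 mm high; origin centre of underside. Leave alone.
- mug: Loose blue mug, 80 mm diameter, 90 mm high, handle to its +y; origin centre of underside. Leave alone.
- plate_low: Lower of two stacked white plates, 200 mm diameter, 20 mm high; origin centre of underside. Leave alone.
- plate_up: Upper plate, the same size, resting in the lower one. Leave alone.
- ladle: Loose steel ladle lying along its x, about 360 mm long, bowl (84 mm wide, 32 mm high) to +x; origin on the handle 165 mm from the bowl's centre. Leave alone.

How it is judged:
By the outcome, as a careful person would: the job done as asked, in the order asked, and still so for the second after the job is handed in, with the robot touching nothing.
It also fails if it takes over 58 s, if anything falls off the work surface, if the arm or the gripper's body presses on something with over 40 N, if the wrist force passes 120 N, or if a joint passes its speed limit or range.

## Working session

There is one attempt and no reset: what is moved stays moved. The work goes in short steps, Python scripts to look and compute and a tool call to move; the robot and the scene stay as the last step left them, time stands still between calls to the robot, and variables do not carry over. Pictures are saved under pics/ and viewed, at most 10 in all, crops included, and the job is handed in when it is done.

Besides the shell and the picture viewer there is one more tool, called after "Call:" by a JSON object that holds its "method" and its "body". play_rows: Moves the arm, as the interface text tells. Its arguments: {"type":"object","properties":{"jaw":{"type":"array","items":{"type":"number"}},"delta_pos":{"type":"array","items":{"type":"array","items":{"type":"number"}}},"dr":{"type":"array","items":{"type":"array","items":{"type":"number"}}},"grip_force":{"type":"number"}},"required":["jaw","delta_pos","dr"]}

```bash
ls; mkdir -p pics; python3 - <<'E'
from rig import monitor,cams,manip
import cv2,numpy as np
s=monitor.observe()
print({k:np.round(v,3) for k,v in s.items()}, manip.grip_depth)
for n in("scene","top"):
    im=cams.read_camera(n);cv2.imwrite(f"pics/{n}0.png",im[:,:,::-1]);np.save(f"{n}0.npy",im)
    c=cams.get_calibration(n);R=cv2.Rodrigues(np.array(c["rvec"]))[0]
    print(n,c["fx"],c["cx"],c["cy"],-R.T@np.array(c["tvec"]).ravel(),R[2])
E
```

```text
pics
{'time_s': np.float64(0.0), 'joints': array([-1.36 ,  0.384,  0.016,  1.371, -0.006,  1.388, -0.046]), 'qvel': array([-0.001,  0.   ,  0.   , -0.   , -0.001,  0.001,  0.   ]), 'tau': array([-1.0000e-03, -6.2761e+01,  8.4400e-01, -3.7181e+01,  1.7000e-02,
        1.4000e-02,  0.0000e+00]), 'tcp_pos': array([0.169, 0.601, 0.23 ]), 'tool_rot': array([-3.14 ,  0.   ,  2.868]), 'contact_force': array([-0.459,  0.672, -0.944]), 'moment': array([-0.017, -0.002,  0.021]), 'grip_force': np.float64(0.0), 'finger_gap': np.float64(1.0)} 0.0187
scene 385.15877080336634 277.3903757105628 211.0333041332193 [ 1.1328061  -0.75165393  0.80091638] [-0.48489776  0.65900337 -0.57496845]
top 434.49155612062543 281.37941821601487 211.48245050326327 [0.39116957 0.06911733 1.27515792] [ 1.26832793e-01 -6.16256387e-04 -9.91923920e-01]
```

View pics/scene0.png

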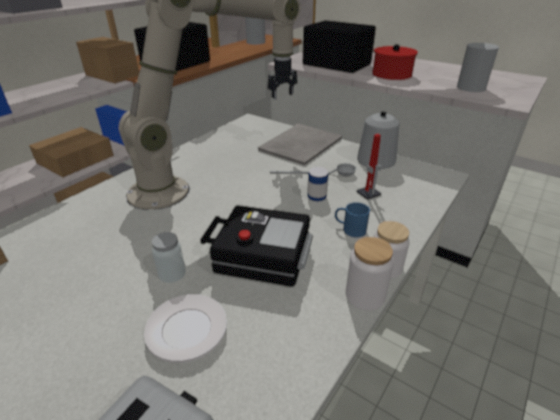

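View pics/top0.png

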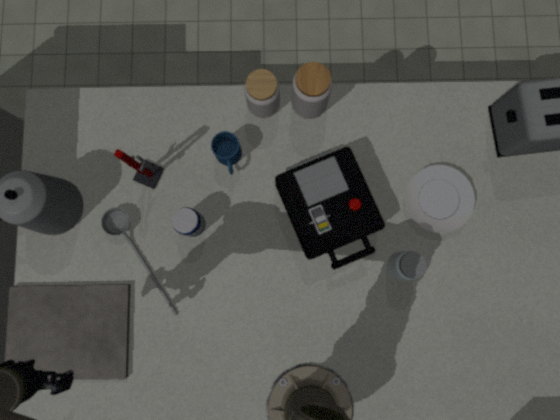

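```bash
cat > h.py <<'E'
import numpy as np,cv2
from rig import cams
def ray(n,uv,c=None):
    c=c or cams.get_calibration(n);R=cv2.Rodrigues(np.array(c["rvec"]))[0]
    d=R.T@np.array([(uv[0]-c["cx"])/c["fx"],(uv[1]-c["cy"])/c["fy"],1]);return -R.T@np.array(c["tvec"]).ravel(),d
def onz(n,uv,z,c=None):
    o,d=ray(n,uv,c);return o+d*(z-o[2])/d[2]
def tri(r1,r2):
    (o1,d1),(o2,d2)=r1,r2
    t=np.linalg.lstsq(np.c_[d1,-d2],o2-o1,rcond=None)[0]
    a,b=o1+t[0]*d1,o2+t[1]*d2;return (a+b)/2,np.linalg.norm(a-b)
def proj(n,P,c=None):
    c=c or cams.get_calibration(n)
    K=np.array([[c["fx"],0,c["cx"]],[0,c["fy"],c["cy"]],[0,0,1.]])
    return cv2.projectPoints(np.atleast_2d(P).astype(float),np.array(c["rvec"]),np.array(c["tvec"]),K,None)[0][:,0]
def blob(m,box):
    x0,y0,x1,y1=box;q=np.zeros(m.shape,np.uint8);q[y0:y1,x0:x1]=m[y0:y1,x0:x1]
    v,u=np.nonzero(q);return np.array([u.mean(),v.mean()]),len(u)
E
python3 - <<'E'
from h import *
t=np.load("top0.npy");s=np.load("scene0.npy")
def red(im):
    i=im.astype(int);return (i[...,0]>90)&(i[...,0]>2*i[...,1]+10)
bt=blob(red(t),(335,190,375,220));bs=blob(red(s),(225,220,265,250));print(bt,bs)
print(tri(ray("top",bt[0]),ray("scene",bs[0])),onz("top",bt[0],.125))
# lid outline in top
dark=((t.max(2)<45)).astype(np.uint8);
n,l,st,ce=cv2.connectedComponentsWithStats(dark);k=l[190,375];print(st[k])
m=cv2.morphologyEx((l==k).astype(np.uint8),cv2.MORPH_OPEN,np.ones((15,15)))
m=cv2.morphologyEx(m,cv2.MORPH_CLOSE,np.ones((41,41)))
c=max(cv2.findContours(m,0,1)[0],key=cv2.contourArea);r=cv2.minAreaRect(c);b=cv2.boxPoints(r);print(r)
P=np.array([onz("top",p,.11) for p in b]);print(P.round(3),np.linalg.norm(np.diff(P,axis=0),axis=1))
a=cv2.resize(t[140:280,260:400],(420,420),interpolation=3);a2=cv2.resize(s[190:290,195:320],(525,420)[:2] and (380,420),interpolation=3)
cv2.imwrite("pics/c.png",np.clip(1.6*np.hstack([a,a2])[:,:,::-1].astype(float),0,255))
E
```

```text
(array([354.53424658, 203.94520548]), 73) (array([244.0625, 233.6375]), 80)
(array([ 0.55512104, -0.12618171,  0.1300502 ]), np.float64(0.001393226069823781)) [ 0.5553272  -0.12751463  0.125     ]
[     0      0    560    420 220897]
((279.5, 209.5), (419.0, 559.0), 90.0)
[[ 1.169  0.87   0.11 ]
 [ 1.141 -0.741  0.11 ]
 [-0.004 -0.63   0.11 ]
 [ 0.019  0.795  0.11 ]] [1.61156965 1.15033037 1.4242964 ][ WARN:0@0.411] global loadsave.cpp:1063 imwrite_ Unsupported depth image for selected encoder is fallbacked to CV_8U.
```

View pics/c.png

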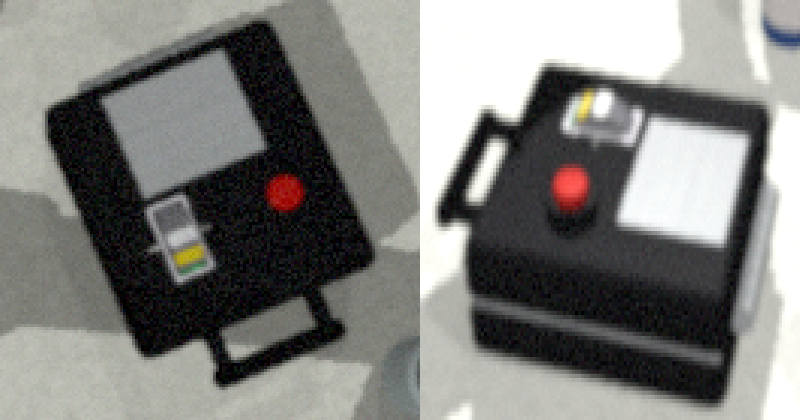

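```bash
python3 - <<'E'
from h import *
f=lambda u,v:np.array([260+u/3-.33,140+v/3-.33])
P=np.array([onz("top",f(*p),.11) for p in[(48,108),(268,22),(372,262),(145,353)]])
print(P.round(4),np.linalg.norm(np.diff(P,axis=0),axis=1))
for a,b in((0,3),(1,2)):
    d=P[a]-P[b];print("yaw",np.arctan2(d[1],d[0]))
for a,b in((0,1),(3,2)):
    d=P[a]-P[b];print("yaw",np.arctan2(-d[0],d[1]))
W=onz("top",f(178.5,237.5),.1276);Wl=onz("top",f(178.5,237.5),.112)
B=np.array([.5553,-.1272,.128]);d=W-B;print(W,Wl,np.linalg.norm(d[:2]),"yaw",np.arctan2(-d[0],d[1]))
C=P.mean(0);print("C",C)
for y in(.34,.36,.38):
    c,s=np.cos(y),np.sin(y);print(y,C[:2]+np.array([[c,-s],[s,c]])@[-.035,.045],C[:2]+np.array([[c,-s],[s,c]])@[-.035,-.055])
E
```

```text
[[ 6.390e-01  8.240e-02  1.100e-01]
 [ 7.162e-01 -1.208e-01  1.100e-01]
 [ 4.935e-01 -2.061e-01  1.100e-01]
 [ 4.157e-01 -6.000e-04  1.100e-01]] [0.21733528 0.23839359 0.21971859]
yaw 0.3557456436987697
yaw 0.36574665892682934
yaw 0.3626907914566109
yaw 0.3620866724533524
[ 0.51655483 -0.03165436  0.1276    ] [ 0.51825933 -0.03302426  0.112     ] 0.10310265759892448 yaw 0.38525140674015057
C [ 0.56610657 -0.06127557  0.11      ]
0.34 [ 0.51810324 -0.03052366] [ 0.55145194 -0.12479913]
0.36 [ 0.51749784 -0.03148981] [ 0.55272526 -0.1250795 ]
0.38 [ 0.51691188 -0.03246788] [ 0.55400393 -0.12533434]
```

Careful with the scale: shifts go in shares of 0.8 m and turns go in shares of 90 degrees. That gives: -0.257 m is -0.3213, -0.253 m is -0.3163, 2.7 degrees is 0.03.

Call:
{"method": "play_rows", "body": {"jaw": [-1,-1,-1,-1,-1,-1,-1,-1,-1,-1], "delta_pos": [[-0.0313,-0.0325,0],[-0.0625,-0.065,0],[-0.095,-0.0963,0],[-0.1263,-0.1288,0],[-0.1575,-0.1613,0],[-0.19,-0.1925,0],[-0.2213,-0.225,0],[-0.2525,-0.2575,0],[-0.285,-0.29,0],[-0.3163,-0.3213,0]], "dr": [[0,0,0.03],[0,0,0.06],[0,0,0.09],[0,0,0.12],[0,0,0.15],[0,0,0.18],[0,0,0.21],[0,0,0.24],[0,0,0.27],[0,0,0.3]], "grip_force": 30}}

```text
time_s: 0.93
tcp_pos: [0.3435, 0.2838, 0.2311]
tool_rot: [-3.141, -0.0, 2.394]
contact_force: [0.3, 0.6, 0.1]
finger_gap: -0.001
grip_force: 0.0
```

To row units: -0.342 m is -0.4275, -0.03 m is -0.0375, 26.6 degrees is 0.2956.

Call:
{"method": "play_rows", "body": {"jaw": [-1,-1,-1,-1,-1,-1,-1,-1,-1,-1], "delta_pos": [[-0.045,-0.015,-0.0125],[-0.09,-0.03,-0.025],[-0.135,-0.045,-0.0375],[-0.18,-0.06,-0.0375],[-0.225,-0.075,-0.0375],[-0.27,-0.09,-0.0375],[-0.315,-0.105,-0.0375],[-0.36,-0.12,-0.0375],[-0.4,-0.135,-0.0375],[-0.4275,-0.1431,-0.0375]], "dr": [[0,0,0.0333],[0,0,0.0667],[0,0,0.1],[0,0,0.1333],[0,0,0.1667],[0,0,0.2],[0,0,0.2333],[0,0,0.2667],[0,0,0.2889],[0,0,0.2956]]}}

```text
time_s: 1.77
tcp_pos: [0.5173, -0.0342, 0.2613]
tool_rot: [-3.141, 0.001, 1.927]
contact_force: [0.2, 0.1, -0.5]
finger_gap: 0.002
grip_force: 0.0
```

```bash
python3 - <<'E'
from h import *
from rig import monitor
s=monitor.observe();print(s["tcp_pos"],s["tool_rot"],s["contact_force"])
im=cams.read_camera("wrist");c=cams.get_calibration("wrist");np.save("w1.npy",im)
print(onz("wrist",(280,210),.1276,c),proj("wrist",[[.517,-.032,.1276],[.5545,-.1265,.128]],c), ray("wrist",(280,210),c)[0])
cv2.imwrite("pics/w1.png",im[:,:,::-1])
E
```

```text
[ 0.51729188 -0.03415401  0.26126445] [-3.14137778e+00  1.18043839e-03  1.92667568e+00] [ 0.1648335   0.14416887 -0.46758014]
[ 0.51581074 -0.04532615  0.1276    ] [[286.56388406 196.58783682]
 [289.09009219 300.01222078]] [0.4915386  0.03468247 0.40345168]
```

View pics/w1.png

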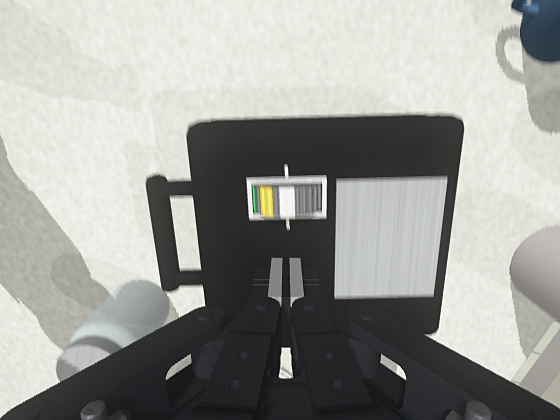

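```bash
python3 - <<'E'
from h import *
c=cams.get_calibration("wrist");im=np.load("w1.npy").astype(int)
print("ticks mid",onz("wrist",(287,197.5),.111,c), [onz("wrist",p,.111,c) for p in((286,166),(288,229))])
print("strip",onz("wrist",(287,198.5),.1276,c))
i=im;m=(i[...,0]>110)&(i[...,0]>2*i[...,1])
if m[280:330,250:330].sum(): print(blob(m,(230,230,340,340)))
print(proj("wrist",[[.5173,-.0342,.2613]],c))
Y=.362;print([np.round(np.array([.517,-.032])+d*np.array([np.cos(Y),np.sin(Y)]),4) for d in(-.009,.011)])
E
```

```text
ticks mid [ 0.51920567 -0.0366829   0.111     ] [array([ 0.50832797, -0.0098553 ,  0.111     ]), array([ 0.53074107, -0.06513259,  0.111     ])]
strip [ 0.51794509 -0.03346926  0.1276    ]
[[286.32835975 271.15178501]]
[array([ 0.5086, -0.0352]), array([ 0.5273, -0.0281])]
```

To row units: 0.13 m is 0.1625, 0.129 m is 0.1613.

Call:
{"method": "play_rows", "body": {"jaw": [-1,-1,-1,-1,-1,-1,-1,-1,-1,-1], "delta_pos": [[0.0019,-0.0113,0.025],[0.0019,-0.0113,0.0563],[0.0019,-0.0113,0.0875],[0.0019,-0.0113,0.1188],[0.0019,-0.0113,0.14],[0.0019,-0.0113,0.1525],[0.0019,-0.0113,0.1588],[0.0019,-0.0113,0.1613],[0.0019,-0.0113,0.1625],[0.0019,-0.0113,0.1625]], "dr": [[0,0,0],[0,0,0],[0,0,0],[0,0,0],[0,0,0],[0,0,0],[0,0,0],[0,0,0],[0,0,0],[0,0,0]]}}

```text
time_s: 2.65
tcp_pos: [0.5085, -0.0319, 0.1321]
tool_rot: [3.14, 0.0, 1.932]
contact_force: [0.1, 0.6, 0.6]
finger_gap: 0.004
grip_force: 0.0
```

Call:
{"method": "play_rows", "body": {"jaw": [-1,-1,-1,-1,-1,-1,-1,-1,-1,-1], "delta_pos": [[-0.0044,0,0.0013],[-0.0044,0,0.0025],[-0.0044,0,0.0038],[-0.0044,0,0.0044],[-0.0044,0,0.005],[-0.0044,0,0.0056],[-0.0044,0,0.0063],[-0.0044,0,0.0063],[-0.0044,0,0.0063],[-0.0044,0,0.0063]], "dr": [[0,0,0],[0,0,0],[0,0,0],[0,0,0],[0,0,0],[0,0,0],[0,0,0],[0,0,0],[0,0,0],[0,0,0]]}}

```text
time_s: 3.48
tcp_pos: [0.5096, -0.0351, 0.1273]
tool_rot: [3.14, -0.0, 1.932]
contact_force: [-2.4, 0.3, 8.6]
finger_gap: -0.003
grip_force: 4.5
```

Call:
{"method": "play_rows", "body": {"jaw": [-1,-1,-1,-1,-1,-1,-1,-1,-1,-1], "delta_pos": [[0,0.0025,0],[0,0.005,0],[0,0.0075,0],[0,0.01,0],[0,0.0125,0],[0,0.015,0],[0,0.0175,0],[0,0.02,0],[0,0.0225,0],[0,0.0225,0]], "dr": [[0,0,0],[0,0,0],[0,0,0],[0,0,0],[0,0,0],[0,0,0],[0,0,0],[0,0,0],[0,0,0],[0,0,0]]}}

```text
time_s: 4.32
tcp_pos: [0.5268, -0.0284, 0.1266]
tool_rot: [3.14, 0.0, 1.933]
contact_force: [3.2, 1.7, 4.2]
finger_gap: -0.002
grip_force: 2.7
```

```bash
cat > look.py <<'E'
from h import *
import sys
from rig import monitor
n=sys.argv[1];s=monitor.observe();print(s["time_s"],s["tcp_pos"].round(4) if hasattr(s["tcp_pos"],"round") else s["tcp_pos"],s["contact_force"])
im=cams.read_camera("wrist");c=cams.get_calibration("wrist");np.save(n+".npy",im)
u,v=proj("wrist",[[.5175,-.0325,.1276]],c)[0].astype(int);print(u,v)
cv2.imwrite(f"pics/{n}.png",im[:,:,::-1])
t=cams.read_camera("top");np.save(n+"t.npy",t)
a=cv2.resize(t[190:250,290:350],(400,400),interpolation=3)
b=cv2.resize(im[max(0,v-100):v+100,u-100:u+100],(400,400),interpolation=3)
cv2.imwrite(f"pics/{n}.png",np.hstack([b,a])[:,:,::-1])
E
python3 look.py w2
```

```text
4.3167 [ 0.5268 -0.0284  0.1266] [3.17801351 1.67457123 4.22601783]
265 279
```

View pics/w2.png

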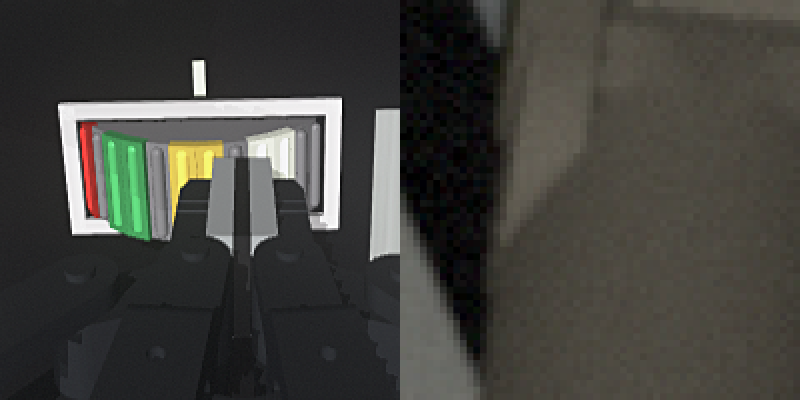

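To row units: -0.018 m is -0.0225, -0.01 m is -0.0125.

Call:
{"method": "play_rows", "body": {"jaw": [-1,-1,-1,-1,-1,-1,-1,-1,-1,-1], "delta_pos": [[0,0,-0.0063],[0,0,-0.0125],[0,-0.01,-0.0125],[0,-0.0225,-0.0125],[0,-0.0225,-0.01],[0,-0.0225,-0.0063],[0,-0.0225,-0.0038],[0,-0.0225,-0.0013],[0,-0.0225,0],[0,-0.0225,0]], "dr": [[0,0,0],[0,0,0],[0,0,0],[0,0,0],[0,0,0],[0,0,0],[0,0,0],[0,0,0],[0,0,0],[0,0,0]]}}

```text
time_s: 5.25
tcp_pos: [0.5097, -0.0349, 0.1272]
tool_rot: [3.141, -0.0, 1.933]
contact_force: [-5.2, 1.3, 12.4]
finger_gap: -0.001
grip_force: 6.2
```

To row units: 0.018 m is 0.0225, 0.016 m is 0.02.

Call:
{"method": "play_rows", "body": {"jaw": [-1,-1,-1,-1,-1,-1,-1,-1,-1,-1], "delta_pos": [[0,0.0025,0],[0,0.005,0],[0,0.0075,0],[0,0.01,0],[0,0.0125,0],[0,0.015,0],[0,0.0175,0],[0,0.02,0],[0,0.0225,0],[0,0.0225,0]], "dr": [[0,0,0],[0,0,0],[0,0,0],[0,0,0],[0,0,0],[0,0,0],[0,0,0],[0,0,0],[0,0,0],[0,0,0]]}}

```text
time_s: 6.08
tcp_pos: [0.5269, -0.0283, 0.1265]
tool_rot: [3.141, 0.0, 1.933]
contact_force: [2.3, 3.8, 4.8]
finger_gap: 0.002
grip_force: 2.8
```

To row units: -0.13 m is -0.1625, -0.12 m is -0.15.

Call:
{"method": "play_rows", "body": {"jaw": [-1,-1,-1,-1,-1,-1,-1,-1,-1,-1], "delta_pos": [[0,0,-0.0063],[0,0,-0.0125],[0,0,-0.0313],[0,0,-0.0625],[0,0,-0.1],[0,0,-0.125],[0,0,-0.15],[0,0,-0.1625],[0,0,-0.1625],[0,0,-0.1625]], "dr": [[0,0,0],[0,0,0],[0,0,0],[0,0,0],[0,0,0],[0,0,0],[0,0,0],[0,0,0],[0,0,0],[0,0,0]]}}

```text
time_s: 6.92
tcp_pos: [0.5256, -0.029, 0.2558]
tool_rot: [-3.141, -0.0, 1.932]
contact_force: [-0.6, 0.8, -0.6]
finger_gap: 0.003
grip_force: 0.0
```

```bash
cat > look2.py <<'E'
from h import *
import sys
from rig import monitor
n=sys.argv[1];s=monitor.observe();print(s["time_s"],s["tcp_pos"],s["tool_rot"],s["contact_force"])
im=cams.read_camera("wrist");c=cams.get_calibration("wrist");np.save(n+".npy",im)
print(proj("wrist",[[.5175,-.0325,.1276],[.5545,-.1265,.13]],c))
cv2.imwrite(f"pics/{n}.png",im[:,:,::-1])
E
python3 look2.py w3
```

```text
6.9167 [ 0.52563033 -0.02904349  0.25575771] [-3.14104629e+00 -1.42210244e-04  1.93208320e+00] [-0.55684789  0.79984707 -0.5554396 ]
[[276.07927155 205.82789401]
 [278.36764701 310.55447566]]
```

View pics/w3.png

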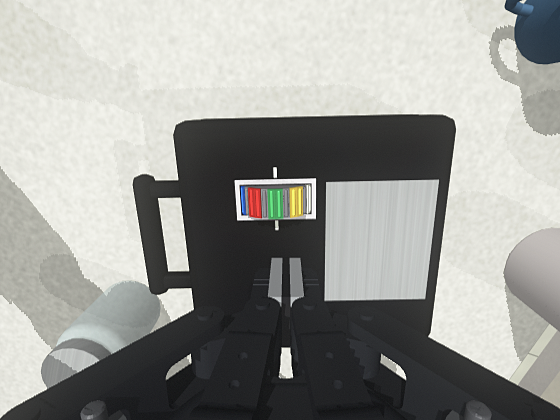

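To row units: 0.112 m is 0.14, 0.106 m is 0.1325.

Call:
{"method": "play_rows", "body": {"jaw": [-1,-1,-1,-1,-1,-1,-1,-1,-1,-1], "delta_pos": [[-0.0438,-0.0038,0],[-0.0875,-0.0075,0.0063],[-0.1263,-0.01,0.0313],[-0.1263,-0.01,0.0625],[-0.1263,-0.01,0.0938],[-0.1263,-0.01,0.1188],[-0.1263,-0.01,0.1325],[-0.1263,-0.01,0.14],[-0.1263,-0.01,0.14],[-0.1263,-0.01,0.14]], "dr": [[0,0,0],[0,0,0],[0,0,0],[0,0,0],[0,0,0],[0,0,0],[0,0,0],[0,0,0],[0,0,0],[0,0,0]]}}

```text
time_s: 7.8
tcp_pos: [0.5544, -0.1261, 0.1447]
tool_rot: [-3.142, 0.0, 1.932]
contact_force: [-0.2, -0.2, -0.2]
finger_gap: 0.003
grip_force: 0.0
```

```bash
python3 look2.py w4; python3 - <<'E'
from h import *
s=cams.read_camera("scene");cv2.imwrite("pics/s4.png",cv2.resize(s[190:270,195:305],(770,560),interpolation=3)[:,:,::-1])
print(proj("scene",[[.554,-.1265,.13]]))
E
```

```text
7.8 [ 0.55436586 -0.12614817  0.14468821] [-3.14158664e+00  2.82707684e-04  1.93249543e+00] [-0.1911463  -0.22932577 -0.21425067]
[[282.28552451  53.00947761]
 [285.3309048  263.43077859]]
[[243.43391245 233.58129272]]
```

View pics/s4.png

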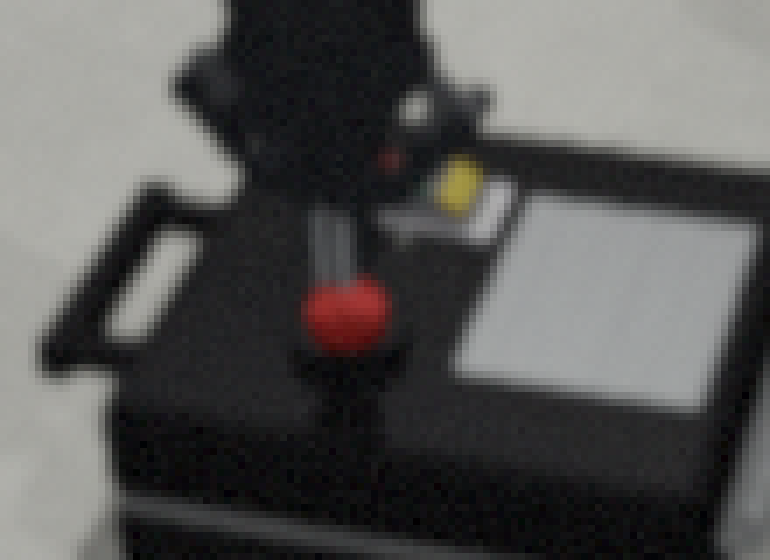

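To row units: 0.014 m is 0.0175, 0.013 m is 0.0163.

Call:
{"method": "play_rows", "body": {"jaw": [-1,-1,-1,-1,-1,-1,-1,-1,-1,-1], "delta_pos": [[0,0,0.0025],[0,0,0.005],[0,0,0.0075],[0,0,0.01],[0,0,0.0125],[0,0,0.015],[0,0,0.0163],[0,0,0.0175],[0,0,0.0175],[0,0,0.0175]], "dr": [[0,0,0],[0,0,0],[0,0,0],[0,0,0],[0,0,0],[0,0,0],[0,0,0],[0,0,0],[0,0,0],[0,0,0]]}}

```text
time_s: 8.73
tcp_pos: [0.5542, -0.1261, 0.1304]
tool_rot: [-3.142, -0.0, 1.932]
contact_force: [0.1, 1.1, 1.9]
finger_gap: -0.002
grip_force: 1.1
```

Contact began around here; press on until the force passes 4.5 N clearly.

Call:
{"method": "play_rows", "body": {"jaw": [-1,-1,-1,-1,-1,-1,-1,-1,-1,-1], "delta_pos": [[0,0,0.0013],[0,0,0.0025],[0,0,0.0038],[0,0,0.0044],[0,0,0.005],[0,0,0.0056],[0,0,0.0063],[0,0,0.0063],[0,0,0.0063],[0,0,0.0063]], "dr": [[0,0,0],[0,0,0],[0,0,0],[0,0,0],[0,0,0],[0,0,0],[0,0,0],[0,0,0],[0,0,0],[0,0,0]]}}

```text
time_s: 9.57
tcp_pos: [0.5543, -0.1261, 0.1261]
tool_rot: [3.141, -0.0, 1.932]
contact_force: [-5.1, 1.5, 10.1]
finger_gap: 0.0
grip_force: 5.2
```

Call:
{"method": "play_rows", "body": {"jaw": [-1,-1,-1,-1,-1,-1,-1,-1,-1,-1], "delta_pos": [[0,0,0.0004],[0,0,0.0008],[0,0,0.001],[0,0,0.001],[0,0,0.001],[0,0,0.001],[0,0,0.001],[0,0,0.001],[0,0,0.001],[0,0,0.001]], "dr": [[0,0,0],[0,0,0],[0,0,0],[0,0,0],[0,0,0],[0,0,0],[0,0,0],[0,0,0],[0,0,0],[0,0,0]]}}

```text
time_s: 10.4
tcp_pos: [0.5543, -0.1262, 0.1259]
tool_rot: [3.141, -0.0, 1.932]
contact_force: [-7.2, 2.8, 16.6]
finger_gap: -0.0
grip_force: 8.2
```

To row units: -0.13 m is -0.1625, -0.11 m is -0.1375.

Call:
{"method": "play_rows", "body": {"jaw": [-1,-1,-1,-1,-1,-1,-1,-1,-1,-1], "delta_pos": [[0,0,-0.0038],[0,0,-0.0088],[0,0,-0.015],[0,0,-0.0313],[0,0,-0.0625],[0,0,-0.1],[0,0,-0.1375],[0,0,-0.1625],[0,0,-0.1625],[0,0,-0.1625]], "dr": [[0,0,0],[0,0,0],[0,0,0],[0,0,0],[0,0,0],[0,0,0],[0,0,0],[0,0,0],[0,0,0],[0,0,0]]}}

```text
time_s: 11.23
tcp_pos: [0.5548, -0.1264, 0.2555]
tool_rot: [3.14, 0.001, 1.932]
contact_force: [-0.2, -0.3, -0.2]
finger_gap: -0.003
grip_force: 0.0
```

To row units: 0.105 m is 0.1313, 0.07 m is 0.0875.

Call:
{"method": "play_rows", "body": {"jaw": [-1,-1,-1,-1,-1,-1,-1,-1,-1,-1], "delta_pos": [[0.0438,0,0],[0.0875,0,0],[0.1313,0,0],[0.1313,0,0],[0.1313,0,0],[0.1313,0,0],[0.1313,0,0],[0.1313,0,0],[0.1313,0,0],[0.1313,0,0]], "dr": [[0,0,0],[0,0,0],[0,0,0],[0,0,0],[0,0,0],[0,0,0],[0,0,0],[0,0,0],[0,0,0],[0,0,0]]}}

```text
time_s: 12.07
tcp_pos: [0.5171, -0.0288, 0.2543]
tool_rot: [-3.141, 0.0, 1.931]
contact_force: [0.5, 0.1, -0.1]
finger_gap: -0.004
grip_force: 0.0
```

```bash
python3 look2.py w5; python3 - <<'E'
from h import *
s=cams.read_camera("scene");cv2.imwrite("pics/f.png",np.hstack([cv2.resize(s[190:270,195:305],(440,320),interpolation=3),cv2.resize(np.load("w5.npy")[130:270,200:340],(320,320))])[:,:,::-1])
i=s.astype(int);print(blob((i[...,0]>90)&(i[...,0]>2*i[...,1]+10),(225,220,265,250)))
E
```

```text
12.0667 [ 0.51712506 -0.02879386  0.25431795] [-3.14115669e+00  3.32124332e-04  1.93072206e+00] [ 0.51334843  0.09530096 -0.09180188]
[[284.68833925 209.5051636 ]
 [286.33062242 313.76700086]]
(array([244.03614458, 233.68674699]), 83)
```

View pics/f.png

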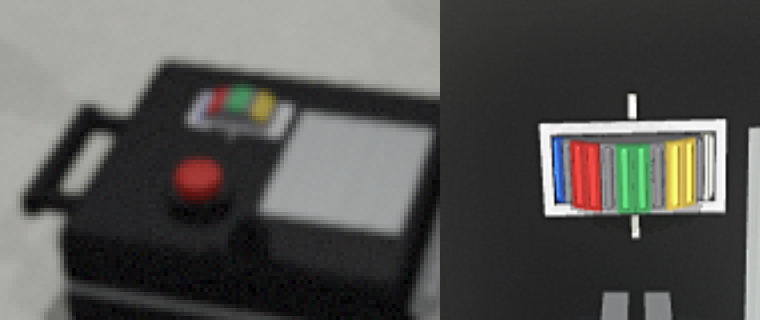

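The picture shows the green band centred between the ticks. The button is back up at the same pixel as at the start (244.0, 233.7), so the iron hasn't moved.

```bash
python3 -c "
from rig import workorder
print(workorder.job_done())"
```

```text
the job is handed in; nothing more can be done
None
```

The wheel was rolled two clicks from white to green, then the start button was pressed to its stop and released; the last pictures show green centred on top, the button back up and the iron unmoved, and the job was handed in at about 12 s (no verdict was returned).

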